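Sort handles, hole saws and sanding block into their sample trays

ROBOT

A 6-joint arm with a two-finger parallel gripper is mounted at the origin on the work surface. World frame = base frame: x ahead of the robot, y to its left, z up, the work surface at z = 0. Lengths are in m, angles in rad, forces in N, time in s.
With the tool pointing down it reaches from about 0.25 to 0.725 m from the base axis. Payload 4 kg.
Tool frame: the origin (TCP) lies midway between the tips of the shut fingers; the grasp point (between the pads) lies 19 mm behind it; z points along the fingers, x is the direction in which the jaws open and shut, and the axes are right-handed (so a half turn about z gives the same grasp; the last joint's range is limited). The gripper opens to 85 mm and grips with 20 to 120 N. Pads are 22 mm wide; open, the fingers measure 114 mm over their backs; the gripper's body (76 mm by 85 mm) begins 54 mm behind the grasp point. The pads swing forward as they close: fully open they stand 13 mm farther back than shut.
Start: joints at [1.327, 0.241, 0.005, 1.335, 0, 1.571], TCP at [0.121, 0.485, 0.231] pointing down, gripper open.
Joint ranges: [-2.72, 2.72], [-1.05, 1.87], [-1.09, 1.28], [-1.99, 2.15], [-1.42, 1.44], [-3.14, 3.14]. Speed limits (rad/s): [2.79, 2.79, 3.14, 3.14, 3.14, 3.14].

INTERFACE

Orientations are given as a rotation vector (axis times angle).
In Python, from rig import ctrl gives the robot as it stands.
- The arm moves only by the tool apply_moves, never from a script. Its argument "motion" is a list of rows, each a list of 7 numbers: the closure, from -1 (fully open) to 1 (shut), so that 0 is half open, then the shift along the tool's x, y, z in units of 0.5 m (1.0 is 0.5 m), then the turn, a rotation vector about the tool's x, y, z in units of 1.5 rad (1.0 is 1.5 rad). In form: [[gripper, dx, dy, dz, wx, wy, wz], ...]. A call has 1 to 5 rows; each row is the pose to reach, as a shift and turn from the pose commanded when the call began, along the tool's axes at that moment; what a row does not reach only later rows make up. A row lasts 1/8 s, in which the tool goes at most 62.5 mm and 10.7 degrees, less where a joint would pass 70% of its speed; a pose out of reach is approached as far as the arm can. A call with a number of a shift or a turn outside -1 to 1 is refused whole. A call with a gripper value outside its range is refused whole. The fingers move at their own pace and stop on an object; "force" is the grip in N (left out, the last holds). Time passes only in rows, so rows that repeat a pose let the fingers close. It gives the time, the measured TCP pose, the force and the opening at its end, in the units of the state.
- ctrl.get_obs(): the state, without advancing time (a new reading comes with each control period).
- ctrl.camera(name): name is "scene" or "side" or "wrist"; returns the picture (480x640x3 uint8, red, green, blue); there is no depth.
- ctrl.camera_info(name): a dict with "fx", "fy", "cx", "cy" (pixels), "R" (3x3) and "t" (3): a world point X has camera coordinates R X + t; the wrist camera has in their place "tool_from_camera" (4x4, takes a point from camera to tool coordinates, whose origin is the TCP and whose axes are the tool frame's). Camera axes: x right, y down, z forward; pixel columns grow to the right and rows downward; lengths in m; the calibration is good to about 2 mm. A picture is of the moment at which its call begins: read the wrist's pose just before it. camera_info takes no time and is no camera call.
- ctrl.sign_off(): hands the job in, once; it reports no verdict.
The state is a dict: "time_s": time; "joints": joint angles; "qvel": joint speeds; "joint_efforts": joint torques, N m; "ee_pos": TCP position; "eef_rot": TCP orientation; "wrist_force": force on the tool from outside, world axes, zero at the start; "ft_torque": the same for the moment, N m; "finger_gap": finger opening in m.
Only numpy, scipy, OpenCV 4.12 (cv2) and the standard library are available. Lean on these libraries where they do the work, as an engineer would, in place of code of your own. Each camera call takes 0.05 s, during which the arm holds its last target. There are 200 camera calls.

TASK

Clear the panel by sorting the five loose pieces into the three shallow trays: each tray already holds a fixed sample of its kind, so put the two timber pull handles, the two hole saws and the sanding block each into the tray with its like. Leave every piece standing upright, as it stands now, flat on the tray's floor and not on top of another piece, and leave the roll of masking tape and the tape measure where they are.

Things in the scene. Friction and masses are not known exactly. Their poses are not given: they have to be found in the camera images.
- handle_a_mid (a point): loose timber pull handle, bridge-shaped: a plain wooden bar on two feet, 80 mm long, 28 mm wide, 42 mm high, about 45 g; the bar is the top 20 mm, the gap below it 40 mm long. This point is its centre half-way up (21 mm above its underside); x along its length, y across its width, z up. It stands on its feet on the panel. The two handles are alike
- handle_b_mid (a point): loose timber pull handle, bridge-shaped: a plain wooden bar on two feet, 80 mm long, 28 mm wide, 42 mm high, about 45 g; the bar is the top 20 mm, the gap below it 40 mm long. This point is its centre half-way up (21 mm above its underside); x along its length, y across its width, z up. It stands on its feet on the panel. The two handles are alike
- saw_a_mid (a point): loose steel hole saw standing mouth down: a plain steel cup 40 mm in diameter and 42 mm high, closed on top, with a dark shank stub 11 mm thick rising 16 mm more from the middle of its top; about 130 g. This point is the cup's centre, 21 mm above its underside; z up. The two hole saws are alike
- saw_b_mid (a point): loose steel hole saw standing mouth down: a plain steel cup 40 mm in diameter and 42 mm high, closed on top, with a dark shank stub 11 mm thick rising 16 mm more from the middle of its top; about 130 g. This point is the cup's centre, 21 mm above its underside; z up. The two hole saws are alike
- block_mid (a point): loose cork sanding block, a solid brown block 80 mm long, 44 mm wide, 42 mm high, about 60 g. This point is its centre half-way up (21 mm above its underside); x along its length, y across its width, z up
- tray_handle_floor (a point): shallow grey tray, fixed, 144 x 144 x 18 mm high, walls and floor 5 mm thick, that already holds one timber pull handle (like the loose ones, lengthwise along the tray's x) as a fixed sample, centred 45 mm from the tray's centre towards its +y (filling y = 31 to 59 mm). This point: centre of the top of the floor; x, y along the tray's sides, z up. Trays change places between starts
- tray_saw_floor (a point): shallow grey tray, fixed, 144 x 144 x 18 mm high, walls and floor 5 mm thick, that already holds one steel hole saw (like the loose ones) as a fixed sample, centred 45 mm from the tray's centre towards its +y (filling x = -20 to 20, y = 25 to 65 mm). This point: centre of the top of the floor; x, y along the tray's sides, z up. Trays change places between starts
- tray_block_floor (a point): shallow grey tray, fixed, 144 x 144 x 18 mm high, walls and floor 5 mm thick, that already holds one cork sanding block (like the loose one, lengthwise along the tray's x) as a fixed sample, centred 45 mm from the tray's centre towards its +y (filling y = 23 to 67 mm). This point: centre of the top of the floor; x, y along the tray's sides, z up. Trays change places between starts
- tape_roll_mid (a point): bystander, to be left alone: loose roll of pale masking tape lying flat, 84 mm in diameter, 24 mm high; this point is its centre
- measure_mid (a point): bystander, to be left alone: loose yellow and black tape measure, 62 x 34 x 58 mm high; this point is its centre

How it is judged:
By the outcome, as a careful person would: the job done as asked, in the order asked, and still so for the second after the job is handed in, with the robot touching nothing.
It also fails if it takes over 128 s, if anything falls off the work surface, if the arm or the gripper's body presses on something with over 40 N, if the wrist force passes 120 N, or if a joint passes its speed limit or range.

## Working session

There is one attempt and no reset: what is moved stays moved. The work goes in short steps, Python scripts to look and compute and a tool call to move; the robot and the scene stay as the last step left them, time stands still between calls to the robot, and variables do not carry over. Pictures are saved under pics/ and viewed, about 12 in all and at most 16, crops included, and the job is handed in when it is done.

Besides the shell and the picture viewer there is one more tool, called after "Emit:" by a JSON object that holds its "method" and its "body". apply_moves: Moves the arm, as the interface text tells. Shifts and turns lie within -1 to 1; 1 stands for 0.5 m of shift or 1.5 rad of turn. Its arguments: {"type":"object","properties":{"motion":{"type":"array"},"force":{"type":"number"}},"required":["motion"]}

```bash
mkdir -p pics; python3 - <<'E'
from rig import ctrl
import cv2,numpy as np
np.set_printoptions(precision=4,suppress=True)
print(ctrl.get_obs())
for n in("scene","side","wrist"):
    cv2.imwrite(f"pics/{n}0.png",ctrl.camera(n)[:,:,::-1]); print(n,ctrl.camera_info(n))
E
```

```text
{'time_s': 0.0, 'joints': array([1.327 , 0.2414, 0.0037, 1.3352, 0.    , 1.5708]), 'qvel': array([-0.0007, -0.0002,  0.001 ,  0.0009,  0.0012,  0.0019]), 'joint_efforts': array([ -0.0004, -37.2315,  25.241 ,   0.017 ,   0.0001,   0.    ]), 'ee_pos': array([0.1205, 0.4846, 0.2304]), 'eef_rot': array([ 2.4741,  1.9341, -0.0027]), 'wrist_force': array([-0.3881,  0.209 ,  0.0649]), 'ft_torque': array([-0.0337,  0.0324, -0.0178]), 'finger_gap': 0.08561163257279215}
scene {'fx': 514.6507974174781, 'fy': 514.6507974174781, 'cx': 318.7087510373673, 'cy': 237.91718421518385, 'R': array([[-0.7037,  0.7102, -0.0181],
       [ 0.5405,  0.5186, -0.6625],
       [-0.4611, -0.476 , -0.7488]]), 't': array([ 0.3985, -0.2523,  1.4749])}
side {'fx': 467.38934250038744, 'fy': 467.38934250038744, 'cx': 314.46037624270775, 'cy': 239.95815343265457, 'R': array([[ 0.836 , -0.5483,  0.0224],
       [-0.2417, -0.4047, -0.8819],
       [ 0.4926,  0.7319, -0.4708]]), 't': array([-0.4612,  0.199 ,  0.6203])}
wrist {'fx': 405.90481190799443, 'fy': 405.90481190799443, 'cx': 320.8599708510118, 'cy': 241.89311747386296, 'tool_from_camera': array([[ 1.    ,  0.    , -0.0007,  0.0006],
       [ 0.0002,  0.9591,  0.2832, -0.0723],
       [ 0.0007, -0.2832,  0.9591, -0.1423],
       [ 0.    ,  0.    ,  0.    ,  1.    ]])}
```

View pics/scene0.png

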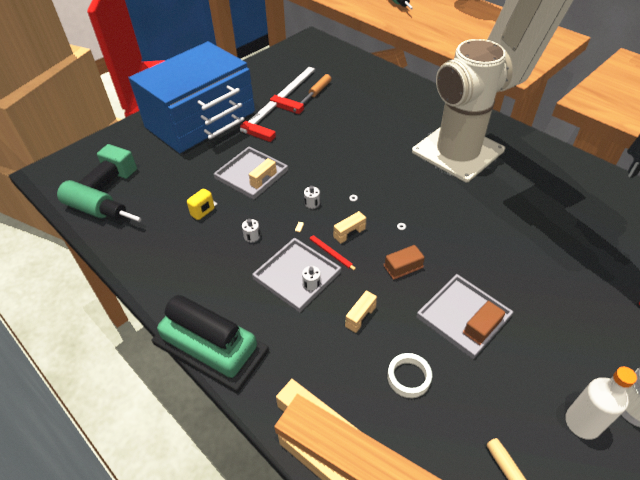

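View pics/side0.png

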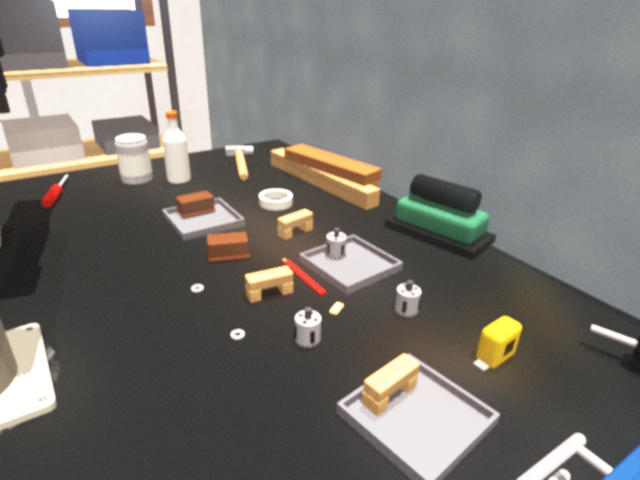

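The scene view shows:
- Trays: handle (250,172), saw (297,273) and block (465,314).
- Handles at (350,226) and (361,310), saws at (312,197) and (251,230), and the block at (405,262).
- Bystanders: measure (201,205) and tape roll (410,375).

The side view agrees.

```bash
cat > h.py <<'E'
from rig import ctrl
import cv2,numpy as np
from scipy.spatial.transform import Rotation as Rt
np.set_printoptions(precision=4,suppress=True)
def w2c(name,obs=None):
    c=ctrl.camera_info(name); K=np.array([[c["fx"],0,c["cx"]],[0,c["fy"],c["cy"]],[0,0,1]])
    if name!="wrist": return K,np.array(c["R"]),np.array(c["t"])
    T=np.eye(4);T[:3,:3]=Rt.from_rotvec(obs["eef_rot"]).as_matrix();T[:3,3]=obs["ee_pos"]
    M=np.linalg.inv(T@c["tool_from_camera"]); return K,M[:3,:3],M[:3,3]
def px2w(cam,u,v,z):
    K,R,t=cam; d=R.T@np.linalg.solve(K,[u,v,1]); o=-R.T@t
    return o+d*(z-o[2])/d[2]
def rectify(img,cam,z,x0,x1,y0,y1,s):
    "metric top view of plane z: column=(y1-y)*s, row=(x1-x)*s"
    K,R,t=cam
    H=K@np.c_[R[:,0],R[:,1],R[:,2]*z+t]
    A=np.array([[0,-1/s,x1],[-1/s,0,y1],[0,0,1]])
    return cv2.warpPerspective(img,H@A,(int((y1-y0)*s),int((x1-x0)*s)),flags=cv2.INTER_LINEAR|cv2.WARP_INVERSE_MAP)
def go(p,yaw,o=None):
    "move numbers to TCP p, tool x at yaw, tool down"
    o=o or ctrl.get_obs(); R=Rt.from_rotvec(o["eef_rot"])
    c,s=np.cos(yaw),np.sin(yaw)
    G=Rt.from_matrix(np.array([[c,s,0],[s,-c,0],[0,0,-1]]))
    d=R.inv().apply(np.array(p)-o["ee_pos"])/.5; w=(R.inv()*G).as_rotvec()/1.5
    return np.r_[d,w]
def yaw(o): 
    x=Rt.from_rotvec(o["eef_rot"]).as_matrix()[:,0]; return np.arctan2(x[1],x[0])
E
python3 - <<'E'
from h import *
c=w2c("scene")
for n,u,v,z in [("hA",350,224,.042),("hB",361,307,.042),("sA",312,191,.042),("sB",251,224,.042),("blk",405,256,.042),("Th",251,172,.005),("Ts",297,273,.005),("Tb",465,314,.005),("tape",410,375,.012),("meas",201,200,.05)]:
    print(n,px2w(c,u,v,z)[:2])
o=ctrl.get_obs()
print(go([.42,-.05,.33],0.0,o),yaw(o))
E
```

```text
hA [ 0.4576 -0.0011]
hB [0.6169 0.1756]
sA [ 0.4396 -0.1485]
sB [ 0.6223 -0.173 ]
blk [0.4448 0.1555]
Th [ 0.4752 -0.3531]
Ts [ 0.6295 -0.0076]
Tb [0.4559 0.3321]
tape [0.653 0.337]
meas [ 0.6599 -0.32  ]
[-0.8936  0.8393 -0.1973  0.0007  0.0009  0.8846] 1.3269687752705026
```

```bash
python3 - <<'E'
from h import *
print(go([.40,.2,.33],1.57))
E
```

```text
[-0.4181  0.6798 -0.1981 -0.0001  0.001  -0.162 ]
```

Emit:
{"method": "apply_moves", "body": {"motion": [[-1, -0.418, 0.68, -0.198, 0, 0, -0.162], [-1, -0.418, 0.68, -0.198, 0, 0, -0.162], [-1, -0.418, 0.68, -0.198, 0, 0, -0.162], [-1, -0.418, 0.68, -0.198, 0, 0, -0.162], [-1, -0.418, 0.68, -0.198, 0, 0, -0.162]], "force": 40}}

```text
time_s: 0.78
ee_pos: [0.3309, 0.2704, 0.3058]
eef_rot: [-2.222, -2.221, -0.0]
wrist_force: [1.2, 2.0, 0.1]
finger_gap: 0.0857
```

```bash
python3 - <<'E'
from h import *
o=ctrl.get_obs();print(o["joints"],yaw(o),go([.40,.2,.33],1.571))
E
```

```text
[ 0.685   0.0739 -0.0026  1.4942  0.0001  0.6854] 1.570354300687987 [-0.1407  0.1382 -0.0483  0.0001 -0.0001 -0.0004]
```

Emit:
{"method": "apply_moves", "body": {"motion": [[-1, -0.14, 0.138, -0.048, 0, 0, 0], [-1, -0.14, 0.138, -0.048, 0, 0, 0], [-1, -0.14, 0.138, -0.048, 0, 0, 0], [-1, -0.14, 0.138, -0.048, 0, 0, 0]]}}

```text
time_s: 1.27
ee_pos: [0.3985, 0.202, 0.3289]
eef_rot: [-2.222, -2.22, 0.002]
wrist_force: [-0.3, -0.3, -0.6]
finger_gap: 0.0849
```

```bash
python3 - <<'E'
from h import *
o=ctrl.get_obs();print(o["ee_pos"],o["qvel"]);im=ctrl.camera("wrist")[:,:,::-1]
cv2.imwrite("pics/w1.png",im);np.save("w1.npy",np.r_[o["ee_pos"],o["eef_rot"]])
print(go([.40,-.2,.33],1.571))
E
```

```text
[0.3985 0.202  0.3289] [ 0.0233 -0.0038 -0.008   0.0011 -0.0024 -0.0014]
[-0.8046  0.0036 -0.0019 -0.0009  0.0002 -0.0001]
```

View pics/w1.png

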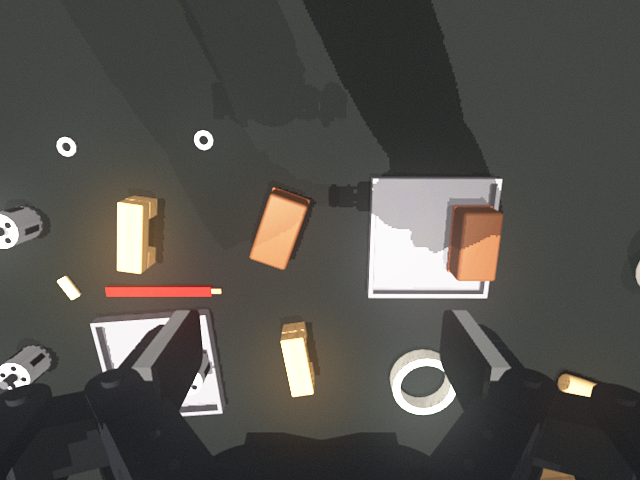

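The wrist view shows, right = +y and down = +x:
- handle_a top at (130,237), block top (280,228), handle_b top (298,362)
- block tray (435,238), saw tray partly hidden by a finger at (157,362), tape roll (423,383)

Next is the other half.

Emit:
{"method": "apply_moves", "body": {"motion": [[-1, -0.8, 0.004, -0.002, 0, 0, 0], [-1, -0.8, 0.004, -0.002, 0, 0, 0], [-1, -0.8, 0.004, -0.002, 0, 0, 0], [-1, -0.8, 0.004, -0.002, 0, 0, 0], [-1, -0.8, 0.004, -0.002, 0, 0, 0]]}}

```text
time_s: 1.95
ee_pos: [0.3999, -0.111, 0.3301]
eef_rot: [2.219, 2.224, 0.001]
wrist_force: [0.9, 0.0, 0.7]
finger_gap: 0.0853
```

```bash
python3 - <<'E'
from h import *
o=ctrl.get_obs();print(o["ee_pos"],go([.40,-.2,.33],1.571))
E
```

```text
[ 0.3999 -0.111   0.3301] [-0.1781 -0.0002  0.0002  0.0002 -0.0002  0.0015]
```

Emit:
{"method": "apply_moves", "body": {"motion": [[-1, -0.17, 0, 0, 0, 0, 0], [-1, -0.17, 0, 0, 0, 0, 0], [-1, -0.17, 0, 0, 0, 0, 0], [-1, -0.17, 0, 0, 0, 0, 0]]}}

```text
time_s: 2.45
ee_pos: [0.4002, -0.1941, 0.33]
eef_rot: [-2.219, -2.222, -0.0]
wrist_force: [0.4, 0.6, 0.2]
finger_gap: 0.0857
```

```bash
python3 - <<'E'
from h import *
o=ctrl.get_obs();print(o["ee_pos"],o["qvel"]);im=ctrl.camera("wrist")[:,:,::-1]
cv2.imwrite("pics/w2.png",im);np.save("w2.npy",np.r_[o["ee_pos"],o["eef_rot"]])
E
```

```text
[ 0.4002 -0.1941  0.33  ] [ 0.012  -0.0088 -0.0005 -0.0009 -0.0026 -0.0029]
```

View pics/w2.png

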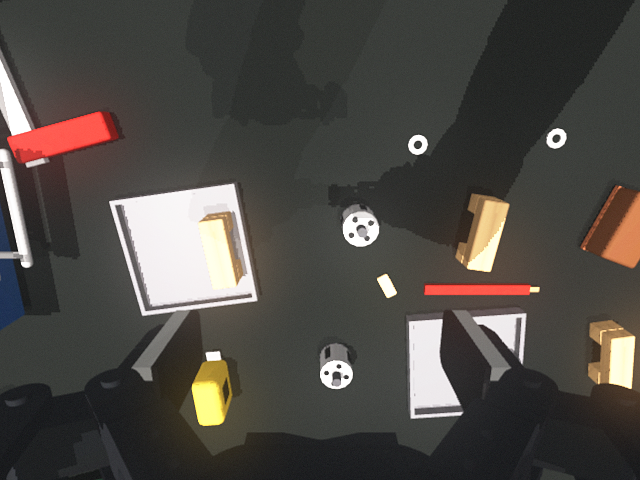

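The second view shows:
- handle tray rim corners about (110,201), (238,183), (257,300), (142,314)
- saw A top (361,228), saw B top (337,374)
- handle_a top around (486,233), tape measure (212,390)

I'll turn these into rectified metric views and extract the top faces.

```bash
python3 - <<'E'
from h import *
def cam(i):
    a=np.load(f"w{i}.npy"); return w2c("wrist",dict(ee_pos=a[:3],eef_rot=a[3:]))
S=2000
crops=[(1,.042,.45,0.0),(2,.042,.45,0.0),(1,.042,.61,.18),(1,.042,.445,.155),(2,.042,.445,-.15),(2,.042,.625,-.175)]
tr=[(2,.018,.475,-.345),(1,.018,.63,0.),(2,.018,.63,0.),(1,.018,.455,.335)]
out=[]
for L,h in((crops,.06),(tr,.09)):
    row=[]
    for i,z,x,y in L:
        r=rectify(cv2.imread(f"pics/w{i}.png"),cam(i),z,x-h,x+h,y-h,y+h,S)
        r=cv2.resize(r,(240,240) if h==.06 else (270,270),interpolation=cv2.INTER_AREA)
        n=r.shape[0]; st=n/(2*h)*.02
        for k in range(-4,5):
            q=int(n/2+k*st)
            for p in((q,n-6,q,n),(0,q,6,q)): cv2.line(r,p[:2],p[2:],(0,255,0),1)
        cv2.putText(r,f"{i}:{x},{y}",(8,12),0,.4,(0,255,255),1); row.append(r)
    out.append(row)
m=np.zeros((480+270*2,720,3),np.uint8)
for k,r in enumerate(out[0]): m[240*(k//3):240*(k//3)+240,240*(k%3):240*(k%3)+240]=r
m2=np.zeros((540,540,3),np.uint8)
for k,r in enumerate(out[1]): m2[270*(k//2):270*(k//2)+270,270*(k%2):270*(k%2)+270]=r
cv2.imwrite("pics/rect1.png",m[:480]);cv2.imwrite("pics/rect2.png",m2)
E
```

```text
(no output)
```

View pics/rect1.png

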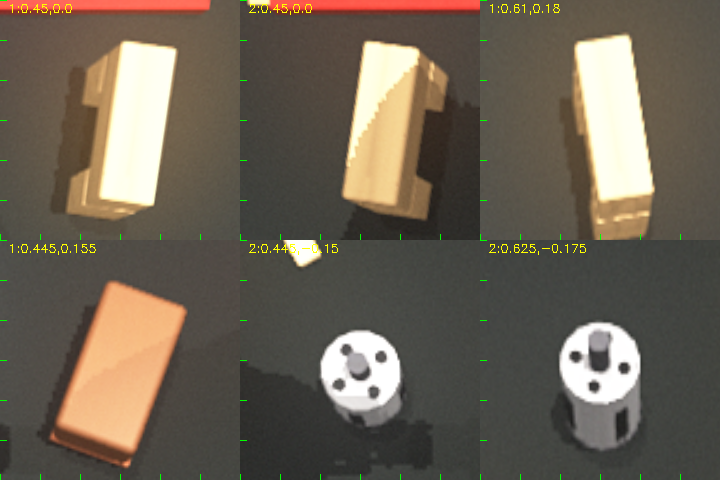

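View pics/rect2.png

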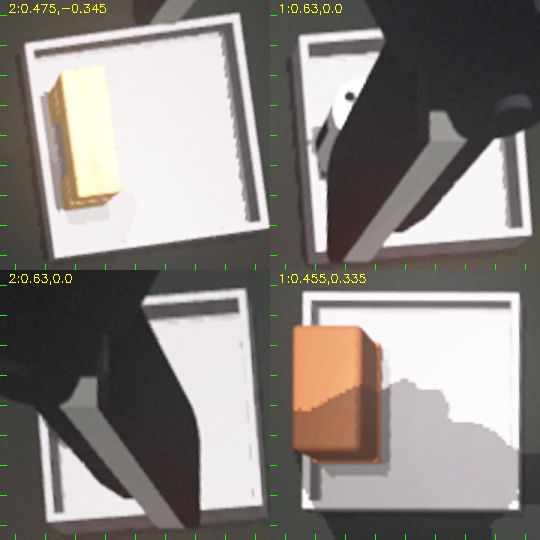

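Metric positions from the rectified views, with yaw in parentheses:

| Item | x, y (m) | yaw |
|---|---|---|
| handle_a | (.449, -.010) | -8° |
| handle_b | (.6116, .173) | +8° |
| block | (.4415, .1545) | -20° |
| saw A | (.4395, -.150) | n/a |
| saw B | (.6235, -.175) | n/a |
| handle tray | (.474, -.352) | 8° |
| saw tray | (.6295, -.007) | 4° |
| block tray | (.458, .331) | 0° |

The fixed samples sit on the +y side of each tray.

I'll start with saw A.

```bash
cat >> h.py <<'E'
T={"h":((.4742,-.3522),.138),"s":((.6295,-.007),.073),"b":((.4583,.3309),0.)}
def slot(t,x,y):
    (a,b),w=T[t]; c,s=np.cos(w),np.sin(w); return a+c*x-s*y,b+s*x+c*y
def show(*targets):
    "targets: (x,y,z,yaw_deg); moves to each from the present pose"
    o=ctrl.get_obs(); print("at",o["time_s"],o["ee_pos"],"yaw",round(np.degrees(yaw(o)),1),"gap",round(o["finger_gap"],4),"F",o["wrist_force"])
    for x,y,z,w in targets: print((x,y,z,w),"->",np.round(go([x,y,z],np.radians(w),o),3))
E
python3 - <<'E'
from h import *
for a in(("s",.033,-.02),("s",-.033,-.02),("h",.033,-.018),("h",-.033,-.018),("b",0,-.022)):print(a,slot(*a))
show((.4395,-.15,.10,90),(.4395,-.15,.005,90))
E
```

```text
('s', 0.033, -0.02) (np.float64(0.6638708141627806), np.float64(-0.024539872684475147))
('s', -0.033, -0.02) (np.float64(0.5980465930814888), np.float64(-0.029353594637519864))
('h', 0.033, -0.018) (np.float64(0.509362395648157), np.float64(-0.3654893164716049))
('h', -0.033, -0.018) (np.float64(0.4439898509277377), np.float64(-0.37456843519407845))
('b', 0, -0.022) (np.float64(0.4583), np.float64(0.3089))
at 2.5 [ 0.4003 -0.194   0.3301] yaw 90.1 gap 0.0853 F [ 0.3093  0.1585 -0.3328]
(0.4395, -0.15, 0.1, 90) -> [ 0.088  0.079  0.46  -0.    -0.     0.001]
(0.4395, -0.15, 0.005, 90) -> [ 0.087  0.079  0.65  -0.    -0.     0.001]
```

Emit:
{"method": "apply_moves", "body": {"motion": [[-1, 0.088, 0.079, 0.12, 0, 0, 0], [-1, 0.088, 0.079, 0.24, 0, 0, 0], [-1, 0.088, 0.079, 0.36, 0, 0, 0], [-1, 0.088, 0.079, 0.46, 0, 0, 0], [-1, 0.088, 0.079, 0.46, 0, 0, 0]]}}

```text
time_s: 3.12
ee_pos: [0.4354, -0.1485, 0.0963]
eef_rot: [-2.212, -2.216, 0.008]
wrist_force: [-0.3, -0.5, 0.6]
finger_gap: 0.0851
```

```bash
python3 -c "
from h import *
show((.4395,-.15,.005,90))"
```

```text
at 3.125 [ 0.4354 -0.1485  0.0963] yaw 90.1 gap 0.0851 F [-0.2806 -0.5012  0.6   ]
(0.4395, -0.15, 0.005, 90) -> [-0.004  0.01   0.183 -0.007 -0.003  0.001]
```

Emit:
{"method": "apply_moves", "body": {"motion": [[-1, 0, 0, 0.09, 0, 0, 0], [-1, 0, 0, 0.16, 0, 0, 0], [-1, 0, 0, 0.19, 0, 0, 0], [-1, 0, 0, 0.19, 0, 0, 0]]}}

```text
time_s: 3.62
ee_pos: [0.4414, -0.1514, 0.0068]
eef_rot: [2.22, 2.221, 0.001]
wrist_force: [0.0, -0.1, -0.1]
finger_gap: 0.0853
```

```bash
python3 -c "
from h import *
show((.4395,-.15,.005,90))"
```

```text
at 3.625 [ 0.4414 -0.1514  0.0068] yaw 90.0 gap 0.0853 F [ 0.0194 -0.1486 -0.0823]
(0.4395, -0.15, 0.005, 90) -> [ 0.003 -0.004  0.004  0.001  0.     0.   ]
```

Emit:
{"method": "apply_moves", "body": {"motion": [[1, 0, 0, 0, 0, 0, 0], [1, 0, 0, 0, 0, 0, 0], [1, 0, 0, 0, 0, 0, 0], [1, 0, 0, 0, 0, 0, 0], [1, 0, 0, 0, 0, 0, 0]], "force": 50}}

```text
time_s: 4.25
ee_pos: [0.4409, -0.1517, 0.0067]
eef_rot: [2.221, 2.219, 0.003]
wrist_force: [-1.2, 1.2, 6.6]
finger_gap: 0.0389
```

```bash
python3 -c "
from h import *
show((.4395,-.15,.13,90),(.6639,-.0245,.13,94.2),(.6639,-.0245,.01,94.2))"
```

```text
at 4.25 [ 0.4409 -0.1517  0.0067] yaw 90.0 gap 0.0389 F [-1.1666  1.2049  6.6426]
(0.4395, -0.15, 0.13, 90) -> [ 0.003 -0.002 -0.247  0.002  0.    -0.   ]
(0.6639, -0.0245, 0.13, 94.2) -> [ 0.255  0.447 -0.245  0.002  0.    -0.049]
(0.6639, -0.0245, 0.01, 94.2) -> [ 0.255  0.446 -0.005  0.002  0.    -0.049]
```

Emit:
{"method": "apply_moves", "body": {"motion": [[1, 0, 0, -0.12, 0, 0, 0], [1, 0.03, 0.06, -0.24, 0, 0, 0], [1, 0.1, 0.17, -0.245, 0, 0, -0.02], [1, 0.16, 0.28, -0.245, 0, 0, -0.049], [1, 0.22, 0.38, -0.245, 0, 0, -0.049]]}}

```text
time_s: 4.88
ee_pos: [0.6296, -0.0421, 0.1285]
eef_rot: [2.139, 2.3, 0.001]
wrist_force: [0.9, -0.7, -1.2]
finger_gap: 0.0388
```

Emit:
{"method": "apply_moves", "body": {"motion": [[1, 0.035, 0.066, 0, 0, 0, 0], [1, 0.035, 0.066, 0, 0, 0, 0], [1, 0.035, 0.066, 0, 0, 0, 0]]}}

```text
time_s: 5.25
ee_pos: [0.6587, -0.0232, 0.1271]
eef_rot: [-2.138, -2.3, 0.003]
wrist_force: [-0.2, 1.0, -1.5]
finger_gap: 0.0392
```

```bash
python3 -c "
from h import *
show((.6639,-.0245,.0125,94.2))
cv2.imwrite('pics/s1.png',ctrl.camera('scene')[100:400,150:550,::-1])"
```

```text
at 5.25 [ 0.6587 -0.0232  0.1271] yaw 94.2 gap 0.0392 F [-0.1556  0.9794 -1.4862]
(0.6639, -0.0245, 0.0125, 94.2) -> [-0.003  0.011  0.229 -0.001  0.    -0.   ]
```

View pics/s1.png

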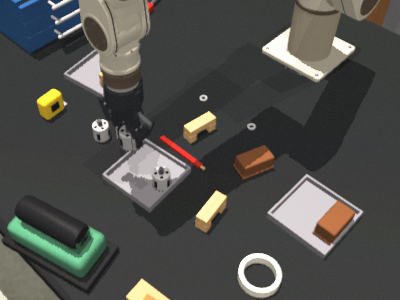

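The view shows the saw held upright in the gripper at about (127,135) in the crop. I'll lower it.

Emit:
{"method": "apply_moves", "body": {"motion": [[1, 0, 0.006, 0.1, 0, 0, 0], [1, 0, 0.006, 0.18, 0, 0, 0], [1, 0, 0.006, 0.21, 0, 0, 0], [1, 0, 0.006, 0.21, 0, 0, 0]]}}

```text
time_s: 5.8
ee_pos: [0.6616, -0.0234, 0.0223]
eef_rot: [-2.139, -2.299, 0.002]
wrist_force: [0.5, 0.1, -0.7]
finger_gap: 0.039
```

```bash
python3 -c "
from h import *
show((.6639,-.0245,.0125,94.2))"
```

```text
at 5.8 [ 0.6616 -0.0234  0.0223] yaw 94.1 gap 0.039 F [ 0.4519  0.0818 -0.6783]
(0.6639, -0.0245, 0.0125, 94.2) -> [-0.002  0.005  0.02  -0.001 -0.    -0.001]
```

Emit:
{"method": "apply_moves", "body": {"motion": [[1, 0, 0, 0.012, 0, 0, 0], [1, 0, 0, 0.019, 0, 0, 0], [1, 0, 0, 0.019, 0, 0, 0]]}}

```text
time_s: 6.18
ee_pos: [0.663, -0.0227, 0.0138]
eef_rot: [2.139, 2.3, 0.001]
wrist_force: [0.3, -0.0, -1.8]
finger_gap: 0.0391
```

Emit:
{"method": "apply_moves", "body": {"motion": [[-0.25, 0, 0, 0, 0, 0, 0], [-0.25, 0, 0, 0, 0, 0, 0], [-0.25, 0, 0, 0, 0, 0, 0]]}}

```text
time_s: 6.55
ee_pos: [0.6629, -0.0227, 0.0136]
eef_rot: [2.139, 2.3, 0.001]
wrist_force: [-0.5, -0.2, 0.1]
finger_gap: 0.0538
```

```bash
python3 -c "
from h import *
show((.663,-.0245,.14,94.2),(.6235,-.175,.14,90),(.6235,-.175,.005,90))"
```

```text
at 6.55 [ 0.6629 -0.0227  0.0136] yaw 94.2 gap 0.0538 F [-0.4718 -0.1984  0.0597]
(0.663, -0.0245, 0.14, 94.2) -> [-0.004  0.    -0.253  0.     0.    -0.   ]
(0.6235, -0.175, 0.14, 90) -> [-0.298 -0.101 -0.253  0.     0.     0.049]
(0.6235, -0.175, 0.005, 90) -> [-0.298 -0.101  0.017  0.     0.     0.049]
```

Emit:
{"method": "apply_moves", "body": {"motion": [[-0.25, 0, 0, -0.12, 0, 0, 0], [-0.25, 0, 0, -0.22, 0, 0, 0], [-1, -0.1, -0.035, -0.2, 0, 0, 0.049], [-1, -0.2, -0.07, -0.2, 0, 0, 0.049], [-1, -0.298, -0.101, -0.2, 0, 0, 0.049]]}}

```text
time_s: 7.18
ee_pos: [0.6227, -0.1762, 0.1135]
eef_rot: [2.221, 2.221, 0.0]
wrist_force: [0.2, 0.1, 1.1]
finger_gap: 0.0851
```

Emit:
{"method": "apply_moves", "body": {"motion": [[-1, 0, 0, 0, 0, 0, 0], [-1, 0, 0, 0, 0, 0, 0]]}}

```text
time_s: 7.42
ee_pos: [0.6232, -0.175, 0.1133]
eef_rot: [-2.223, -2.22, -0.001]
wrist_force: [0.5, 0.1, 0.2]
finger_gap: 0.0856
```

```bash
python3 -c "
from h import *
show((.6235,-.175,.005,90))"
```

```text
at 7.425 [ 0.6232 -0.175   0.1133] yaw 89.9 gap 0.0856 F [0.467  0.0897 0.2337]
(0.6235, -0.175, 0.005, 90) -> [-0.     0.001  0.217  0.    -0.    -0.001]
```

Emit:
{"method": "apply_moves", "body": {"motion": [[-1, 0, 0, 0.1, 0, 0, 0], [-1, 0, 0, 0.18, 0, 0, 0], [-1, 0, 0, 0.215, 0, 0, 0], [-1, 0, 0, 0.215, 0, 0, 0], [-1, 0, 0, 0.215, 0, 0, 0]]}}

```text
time_s: 8.05
ee_pos: [0.6249, -0.1749, 0.0076]
eef_rot: [2.219, 2.219, 0.003]
wrist_force: [-0.6, 0.2, 0.1]
finger_gap: 0.0855
```

Emit:
{"method": "apply_moves", "body": {"motion": [[1, 0, 0, 0, 0, 0, 0], [1, 0, 0, 0, 0, 0, 0], [1, 0, 0, 0, 0, 0, 0], [1, 0, 0, 0, 0, 0, 0], [1, 0, 0, 0, 0, 0, 0]]}}

```text
time_s: 8.68
ee_pos: [0.6239, -0.1753, 0.0069]
eef_rot: [2.221, 2.219, 0.002]
wrist_force: [-0.5, 0.4, 6.6]
finger_gap: 0.0388
```

```bash
python3 -c "
from h import *
show((.598,-.0285,.13,94.2))"
```

```text
at 8.675 [ 0.6239 -0.1753  0.0069] yaw 89.9 gap 0.0388 F [-0.4834  0.3565  6.6209]
(0.598, -0.0285, 0.13, 94.2) -> [ 0.293 -0.052 -0.246  0.001  0.    -0.049]
```

Emit:
{"method": "apply_moves", "body": {"motion": [[1, 0, 0, -0.12, 0, 0, 0], [1, 0.02, 0, -0.24, 0, 0, 0], [1, 0.12, -0.02, -0.246, 0, 0, -0.049], [1, 0.21, -0.04, -0.246, 0, 0, -0.049], [1, 0.293, -0.052, -0.246, 0, 0, -0.049]]}}

```text
time_s: 9.3
ee_pos: [0.5962, -0.0273, 0.1283]
eef_rot: [-2.139, -2.3, 0.001]
wrist_force: [-0.1, 0.8, -1.5]
finger_gap: 0.0387
```

Emit:
{"method": "apply_moves", "body": {"motion": [[1, 0, 0, 0, 0, 0, 0], [1, 0, 0, 0, 0, 0, 0], [1, 0, 0, 0, 0, 0, 0]]}}

```text
time_s: 9.68
ee_pos: [0.5973, -0.0297, 0.1284]
eef_rot: [-2.141, -2.299, 0.001]
wrist_force: [-0.0, 0.9, -0.7]
finger_gap: 0.0388
```

```bash
python3 -c "
from h import *
show((.598,-.0285,.0125,94.2))"
```

```text
at 9.675 [ 0.5973 -0.0297  0.1284] yaw 94.1 gap 0.0388 F [-0.0301  0.8678 -0.738 ]
(0.598, -0.0285, 0.0125, 94.2) -> [ 0.002  0.002  0.232 -0.     0.    -0.001]
```

Emit:
{"method": "apply_moves", "body": {"motion": [[1, 0.001, 0, 0.1, 0, 0, 0], [1, 0.001, 0, 0.19, 0, 0, 0], [1, 0.001, 0, 0.215, 0, 0, 0], [1, 0.001, 0, 0.231, 0, 0, 0], [1, 0.001, 0, 0.231, 0, 0, 0]]}}

```text
time_s: 10.3
ee_pos: [0.5982, -0.0284, 0.0142]
eef_rot: [2.139, 2.299, 0.002]
wrist_force: [-0.9, -0.0, -0.5]
finger_gap: 0.0392
```

Emit:
{"method": "apply_moves", "body": {"motion": [[-0.25, 0, 0, 0, 0, 0, 0], [-0.25, 0, 0, 0, 0, 0, 0], [-0.25, 0, 0, 0, 0, 0, 0]]}}

```text
time_s: 10.68
ee_pos: [0.5978, -0.028, 0.0141]
eef_rot: [2.138, 2.3, 0.002]
wrist_force: [-0.2, -0.1, -0.8]
finger_gap: 0.0536
```

```bash
python3 -c "
from h import *
show((.449,-.010,.12,82))"
```

```text
at 10.675 [ 0.5978 -0.028   0.0141] yaw 94.2 gap 0.0536 F [-0.2062 -0.1104 -0.7654]
(0.449, -0.01, 0.12, 82) -> [ 0.057 -0.294 -0.212  0.001  0.     0.142]
```

Emit:
{"method": "apply_moves", "body": {"motion": [[-0.25, 0, 0, -0.12, 0, 0, 0], [-0.25, 0, 0, -0.22, 0, 0, 0], [-1, 0.02, -0.1, -0.212, 0, 0, 0.05], [-1, 0.04, -0.2, -0.212, 0, 0, 0.142], [-1, 0.057, -0.294, -0.212, 0, 0, 0.142]]}}

```text
time_s: 11.3
ee_pos: [0.447, -0.01, 0.1196]
eef_rot: [2.372, 2.059, 0.001]
wrist_force: [0.3, 0.4, 0.3]
finger_gap: 0.0849
```

Emit:
{"method": "apply_moves", "body": {"motion": [[-1, 0, 0, 0, 0, 0, 0], [-1, 0, 0, 0, 0, 0, 0], [-1, 0, 0, 0, 0, 0, 0]]}}

```text
time_s: 11.68
ee_pos: [0.4503, -0.0104, 0.1198]
eef_rot: [2.371, 2.059, 0.002]
wrist_force: [1.2, 0.2, 0.4]
finger_gap: 0.0853
```

```bash
python3 -c "
from h import *
show((.449,-.01,.008,82))
cv2.imwrite('pics/w3.png',ctrl.camera('wrist')[:,:,::-1])"
```

```text
at 11.675 [ 0.4503 -0.0104  0.1198] yaw 82.0 gap 0.0853 F [1.1556 0.1935 0.4127]
(0.449, -0.01, 0.008, 82) -> [ 0.    -0.003  0.224  0.001 -0.    -0.   ]
```

View pics/w3.png

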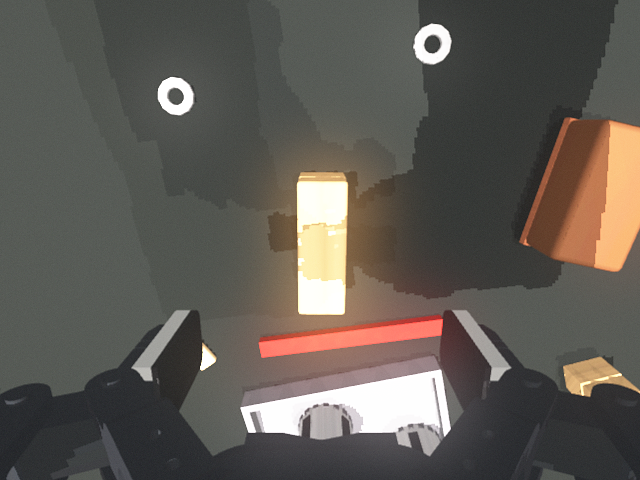

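The handle top is centred at (322,245), square to the jaws. Descend and grip.

Emit:
{"method": "apply_moves", "body": {"motion": [[-1, 0, 0, 0.1, 0, 0, 0], [-1, 0, 0, 0.19, 0, 0, 0], [-1, 0, 0, 0.222, 0, 0, 0], [-1, 0, 0, 0.222, 0, 0, 0]]}}

```text
time_s: 12.22
ee_pos: [0.4479, -0.0103, 0.0067]
eef_rot: [-2.37, -2.059, 0.004]
wrist_force: [0.3, 0.3, -0.1]
finger_gap: 0.085
```

Emit:
{"method": "apply_moves", "body": {"motion": [[1, 0, 0, 0, 0, 0, 0], [1, 0, 0, 0, 0, 0, 0], [1, 0, 0, 0, 0, 0, 0], [1, 0, 0, 0, 0, 0, 0], [1, 0, 0, 0, 0, 0, 0]], "force": 40}}

```text
time_s: 12.85
ee_pos: [0.4493, -0.0103, 0.0091]
eef_rot: [2.371, 2.06, 0.002]
wrist_force: [-0.8, 0.3, 6.5]
finger_gap: 0.0272
```

```bash
python3 -c "
from h import *
o=ctrl.get_obs()
show((.5094,-.3655,.13,7.9),(.444,-.3745,.13,7.9))"
```

```text
at 12.85 [ 0.4493 -0.0103  0.0091] yaw 82.0 gap 0.0272 F [-0.8385  0.2808  6.4655]
(0.5094, -0.3655, 0.13, 7.9) -> [-0.687  0.219 -0.242  0.001 -0.001  0.862]
(0.444, -0.3745, 0.13, 7.9) -> [-0.723  0.092 -0.242  0.001 -0.001  0.862]
```

Emit:
{"method": "apply_moves", "body": {"motion": [[1, 0, 0, -0.12, 0, 0, 0], [1, -0.03, 0.01, -0.242, 0, 0, 0.1], [1, -0.14, 0.05, -0.242, 0, 0, 0.22], [1, -0.25, 0.08, -0.242, 0, 0, 0.34], [1, -0.36, 0.12, -0.242, 0, 0, 0.46]]}}

```text
time_s: 13.48
ee_pos: [0.4826, -0.1983, 0.1295]
eef_rot: [2.932, 1.129, 0.001]
wrist_force: [1.4, 0.5, -0.7]
finger_gap: 0.0275
```

```bash
python3 -c "
from h import *
show((.5094,-.3655,.13,7.9))"
```

```text
at 13.475 [ 0.4826 -0.1983  0.1295] yaw 42.1 gap 0.0275 F [ 1.4269  0.4637 -0.6604]
(0.5094, -0.3655, 0.13, 7.9) -> [-0.185  0.284 -0.001  0.    -0.     0.398]
```

Emit:
{"method": "apply_moves", "body": {"motion": [[1, -0.06, 0.09, 0, 0, 0, 0.12], [1, -0.12, 0.18, 0, 0, 0, 0.24], [1, -0.18, 0.28, 0, 0, 0, 0.36], [1, -0.18, 0.28, 0, 0, 0, 0.398], [1, -0.18, 0.28, 0, 0, 0, 0.398]]}}

```text
time_s: 14.1
ee_pos: [0.5101, -0.3613, 0.1282]
eef_rot: [-3.132, -0.224, 0.002]
wrist_force: [0.3, 0.0, -1.4]
finger_gap: 0.0276
```

Emit:
{"method": "apply_moves", "body": {"motion": [[1, 0, 0, 0, 0, 0, 0], [1, 0, 0, 0, 0, 0, 0]]}}

```text
time_s: 14.35
ee_pos: [0.5109, -0.3601, 0.1295]
eef_rot: [3.133, 0.228, 0.0]
wrist_force: [-0.1, -0.4, -0.1]
finger_gap: 0.0273
```

```bash
python3 -c "
from h import *
show((.5094,-.3655,.015,7.9))
cv2.imwrite('pics/w4.png',ctrl.camera('wrist')[:,:,::-1])"
```

```text
at 14.35 [ 0.5109 -0.3601  0.1295] yaw 8.3 gap 0.0273 F [-0.0525 -0.4474 -0.1459]
(0.5094, -0.3655, 0.015, 7.9) -> [-0.004  0.01   0.229  0.    -0.     0.005]
```

View pics/w4.png

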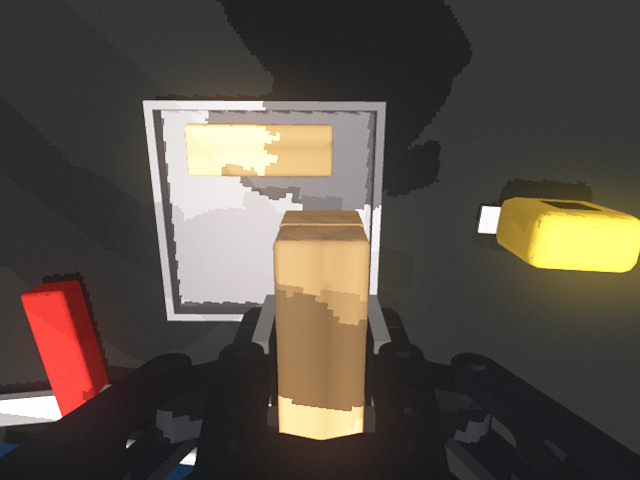

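The held handle hangs level. The tray rim corners are at (144,101), (386,102) and (167,320), so I'll recheck the tray pose from them.

```bash
python3 -c "
from h import *
c=w2c('wrist',ctrl.get_obs())
P=[px2w(c,u,v,.018)[:2] for u,v in((144,101),(386,102),(167,320))]
print(P,np.linalg.norm(P[0]-P[1]),np.linalg.norm(P[0]-P[2]),'centre',(P[1]+P[2])/2, np.degrees(np.arctan2(*(P[1]-P[0])[::-1])))
show((.5094,-.3655,.016,7.9))"
```

```text
[array([ 0.3952, -0.2917]), array([ 0.5369, -0.2716]), array([ 0.414 , -0.4337])] 0.14316789855380127 0.14328594383889856 centre [ 0.4755 -0.3527] 8.074585413091786
at 14.4 [ 0.511  -0.3602  0.1296] yaw 8.3 gap 0.0277 F [ 0.6212  0.3332 -1.091 ]
(0.5094, -0.3655, 0.016, 7.9) -> [-0.005  0.01   0.227  0.    -0.     0.005]
```

Emit:
{"method": "apply_moves", "body": {"motion": [[1, -0.003, 0.01, 0.1, 0, 0, 0.004], [1, -0.003, 0.01, 0.18, 0, 0, 0.004], [1, -0.003, 0.01, 0.21, 0, 0, 0.004], [1, -0.003, 0.01, 0.226, 0, 0, 0.004], [1, -0.003, 0.01, 0.226, 0, 0, 0.004]]}}

```text
time_s: 15.02
ee_pos: [0.5107, -0.3664, 0.0171]
eef_rot: [3.133, 0.216, 0.002]
wrist_force: [0.1, 0.3, 0.2]
finger_gap: 0.0275
```

```bash
python3 -c "
from h import *
show((.5105,-.3655,.0145,7.9))"
```

```text
at 15.025 [ 0.5107 -0.3664  0.0171] yaw 7.9 gap 0.0275 F [0.0936 0.2941 0.2182]
(0.5105, -0.3655, 0.0145, 7.9) -> [-0.    -0.002  0.005  0.001 -0.001 -0.   ]
```

Emit:
{"method": "apply_moves", "body": {"motion": [[1, 0, 0, 0.004, 0, 0, 0], [1, 0, 0, 0.004, 0, 0, 0], [0.1, 0, 0, 0.004, 0, 0, 0], [0.1, 0, 0, 0.004, 0, 0, 0], [0.1, 0, 0, 0.004, 0, 0, 0]]}}

```text
time_s: 15.65
ee_pos: [0.5101, -0.3662, 0.0144]
eef_rot: [3.134, 0.216, 0.0]
wrist_force: [0.2, -1.2, -0.3]
finger_gap: 0.0385
```

```bash
python3 -c "
from h import *
show((.5105,-.3655,.12,7.9),(.6116,.173,.13,98.2))"
```

```text
at 15.65 [ 0.5101 -0.3662  0.0144] yaw 7.9 gap 0.0385 F [ 0.1509 -1.1789 -0.2562]
(0.5105, -0.3655, 0.12, 7.9) -> [ 0.001 -0.001 -0.211  0.    -0.    -0.   ]
(0.6116, 0.173, 0.13, 98.2) -> [ 0.349 -1.04  -0.231  0.     0.    -1.051]
```

Emit:
{"method": "apply_moves", "body": {"motion": [[0.1, 0, 0, -0.12, 0, 0, 0], [0.1, 0, 0, -0.23, 0, 0, -0.1], [-1, 0.03, -0.1, -0.231, 0, 0, -0.22], [-1, 0.07, -0.22, -0.231, 0, 0, -0.34], [-1, 0.11, -0.34, -0.231, 0, 0, -0.46]]}}

```text
time_s: 16.27
ee_pos: [0.5411, -0.1903, 0.1301]
eef_rot: [2.873, 1.27, 0.001]
wrist_force: [0.8, 0.4, 0.6]
finger_gap: 0.0853
```

```bash
python3 -c "
from h import *
show((.6116,.173,.13,98.2))"
```

```text
at 16.275 [ 0.5411 -0.1903  0.1301] yaw 47.7 gap 0.0853 F [0.7667 0.3958 0.6258]
(0.6116, 0.173, 0.13, 98.2) -> [ 0.632 -0.385  0.     0.001 -0.    -0.588]
```

Emit:
{"method": "apply_moves", "body": {"motion": [[-1, 0.1, -0.06, 0, 0, 0, -0.11], [-1, 0.2, -0.12, 0, 0, 0, -0.22], [-1, 0.3, -0.18, 0, 0, 0, -0.33], [-1, 0.4, -0.24, 0, 0, 0, -0.44], [-1, 0.5, -0.3, 0, 0, 0, -0.55]]}}

```text
time_s: 16.9
ee_pos: [0.5999, 0.0958, 0.1299]
eef_rot: [2.122, 2.316, 0.001]
wrist_force: [0.5, 0.5, -0.1]
finger_gap: 0.0851
```

Emit:
{"method": "apply_moves", "body": {"motion": [[-1, 0, 0, 0, 0, 0, 0], [-1, 0, 0, 0, 0, 0, 0]]}}

```text
time_s: 17.15
ee_pos: [0.5993, 0.094, 0.1295]
eef_rot: [-2.129, -2.31, 0.001]
wrist_force: [-0.8, 0.0, -0.3]
finger_gap: 0.0851
```

```bash
python3 -c "
from h import *
show((.6116,.173,.13,98.2))"
```

```text
at 17.15 [0.5993 0.094  0.1295] yaw 94.7 gap 0.0851 F [-0.7786  0.0132 -0.3157]
(0.6116, 0.173, 0.13, 98.2) -> [ 0.155  0.037 -0.001 -0.     0.    -0.041]
```

Emit:
{"method": "apply_moves", "body": {"motion": [[-1, 0.08, 0.02, 0, 0, 0, -0.041], [-1, 0.155, 0.037, 0, 0, 0, -0.041], [-1, 0.155, 0.037, 0, 0, 0, -0.041], [-1, 0.155, 0.037, 0, 0, 0, -0.041]]}}

```text
time_s: 17.65
ee_pos: [0.6116, 0.1709, 0.1296]
eef_rot: [2.059, 2.372, -0.002]
wrist_force: [-0.3, 0.5, 0.2]
finger_gap: 0.0853
```

```bash
python3 -c "
from h import *
show((.6116,.173,.008,98.2))
cv2.imwrite('pics/w5.png',ctrl.camera('wrist')[:,:,::-1])"
```

```text
at 17.65 [0.6116 0.1709 0.1296] yaw 98.1 gap 0.0853 F [-0.2821  0.5178  0.1722]
(0.6116, 0.173, 0.008, 98.2) -> [ 0.004  0.001  0.243 -0.001  0.    -0.001]
```

View pics/w5.png

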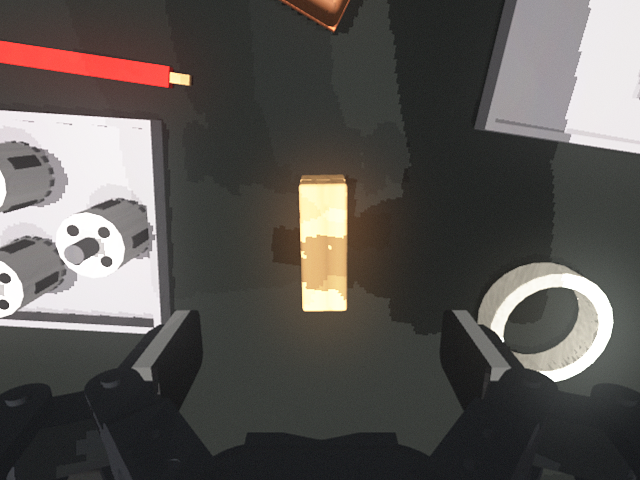

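handle_b is centred at (324,245) between the jaws, and all the saws stand upright in their tray at left. Descend and grip.

Emit:
{"method": "apply_moves", "body": {"motion": [[-1, 0.003, 0, 0.1, 0, 0, 0], [-1, 0.003, 0, 0.2, 0, 0, 0], [-1, 0.003, 0, 0.241, 0, 0, 0], [-1, 0.003, 0, 0.241, 0, 0, 0], [-1, 0.003, 0, 0.241, 0, 0, 0]]}}

```text
time_s: 18.32
ee_pos: [0.6127, 0.1734, 0.0107]
eef_rot: [2.058, 2.372, 0.003]
wrist_force: [-0.1, 0.5, 0.0]
finger_gap: 0.0853
```

Emit:
{"method": "apply_moves", "body": {"motion": [[1, 0, 0, 0, 0, 0, 0], [1, 0, 0, 0, 0, 0, 0], [1, 0, 0, 0, 0, 0, 0], [1, 0, 0, 0, 0, 0, 0], [1, 0, 0, 0, 0, 0, 0]]}}

```text
time_s: 18.95
ee_pos: [0.612, 0.1743, 0.0099]
eef_rot: [2.056, 2.374, 0.002]
wrist_force: [-0.8, -0.3, 4.0]
finger_gap: 0.0277
```

```bash
python3 -c "
from h import *
show((.444,-.3745,.13,7.9))"
```

```text
at 18.95 [0.612  0.1743 0.0099] yaw 98.2 gap 0.0277 F [-0.8015 -0.3285  4.0499]
(0.444, -0.3745, 0.13, 7.9) -> [-1.038 -0.489 -0.241  0.001 -0.001  1.051]
```

Emit:
{"method": "apply_moves", "body": {"motion": [[1, 0, 0, -0.12, 0, 0, 0], [1, 0, 0, -0.241, 0, 0, 0.1], [1, -0.1, -0.048, -0.241, 0, 0, 0.21], [1, -0.21, -0.1, -0.241, 0, 0, 0.32], [1, -0.32, -0.152, -0.241, 0, 0, 0.43]]}}

```text
time_s: 19.58
ee_pos: [0.5583, 0.0037, 0.1295]
eef_rot: [2.707, 1.595, -0.0]
wrist_force: [0.8, 0.7, -0.4]
finger_gap: 0.0274
```

```bash
python3 -c "
from h import *
show((.444,-.3745,.13,7.9))"
```

```text
at 19.575 [0.5583 0.0037 0.1295] yaw 61.0 gap 0.0274 F [ 0.8409  0.6742 -0.4164]
(0.444, -0.3745, 0.13, 7.9) -> [-0.772  0.167 -0.001  0.     0.     0.618]
```

Emit:
{"method": "apply_moves", "body": {"motion": [[1, -0.11, 0.02, 0, 0, 0, 0.11], [1, -0.22, 0.045, 0, 0, 0, 0.22], [1, -0.33, 0.07, 0, 0, 0, 0.33], [1, -0.44, 0.095, 0, 0, 0, 0.44], [1, -0.55, 0.12, 0, 0, 0, 0.55]]}}

```text
time_s: 20.2
ee_pos: [0.4786, -0.2665, 0.1294]
eef_rot: [-3.119, -0.374, 0.001]
wrist_force: [1.5, -0.3, 0.1]
finger_gap: 0.0275
```

```bash
python3 -c "
from h import *
show((.444,-.3745,.13,7.9))"
```

```text
at 20.2 [ 0.4786 -0.2665  0.1294] yaw 13.7 gap 0.0275 F [ 1.5014 -0.3345  0.0838]
(0.444, -0.3745, 0.13, 7.9) -> [-0.118  0.194 -0.001 -0.     0.     0.067]
```

Emit:
{"method": "apply_moves", "body": {"motion": [[1, -0.06, 0.1, 0, 0, 0, 0.067], [1, -0.115, 0.192, 0, 0, 0, 0.067], [1, -0.115, 0.192, 0, 0, 0, 0.067], [1, -0.115, 0.192, 0, 0, 0, 0.067], [1, -0.115, 0.192, 0, 0, 0, 0.067]]}}

```text
time_s: 20.82
ee_pos: [0.4473, -0.3706, 0.1295]
eef_rot: [-3.132, -0.228, 0.001]
wrist_force: [0.6, 0.3, -0.8]
finger_gap: 0.0279
```

```bash
python3 -c "
from h import *
show((.445,-.375,.016,7.9))"
```

```text
at 20.825 [ 0.4473 -0.3706  0.1295] yaw 8.3 gap 0.0279 F [ 0.572   0.2691 -0.8276]
(0.445, -0.375, 0.016, 7.9) -> [-0.006  0.008  0.227 -0.001  0.     0.005]
```

Emit:
{"method": "apply_moves", "body": {"motion": [[1, -0.005, 0.008, 0.1, 0, 0, 0.004], [1, -0.005, 0.008, 0.18, 0, 0, 0.004], [1, -0.005, 0.008, 0.21, 0, 0, 0.004], [1, -0.005, 0.008, 0.228, 0, 0, 0.004], [1, -0.005, 0.008, 0.228, 0, 0, 0.004]]}}

```text
time_s: 21.45
ee_pos: [0.4459, -0.3765, 0.0165]
eef_rot: [3.133, 0.217, 0.002]
wrist_force: [0.3, -0.5, -0.4]
finger_gap: 0.0276
```

Emit:
{"method": "apply_moves", "body": {"motion": [[1, 0, 0, 0, 0, 0, 0], [0.1, 0, 0, 0, 0, 0, 0], [0.1, 0, 0, 0, 0, 0, 0], [0.1, 0, 0, 0, 0, 0, 0]]}}

```text
time_s: 21.95
ee_pos: [0.4451, -0.3766, 0.016]
eef_rot: [3.134, 0.216, 0.001]
wrist_force: [0.4, 0.1, -1.0]
finger_gap: 0.0383
```

```bash
python3 -c "
from h import *
show((.445,-.375,.13,7.9),(.4415,.1545,.13,70))"
```

```text
at 21.95 [ 0.4451 -0.3766  0.016 ] yaw 7.9 gap 0.0383 F [ 0.3628  0.1047 -1.0215]
(0.445, -0.375, 0.13, 7.9) -> [ 0.    -0.003 -0.228  0.    -0.    -0.   ]
(0.4415, 0.1545, 0.13, 70) -> [ 0.138 -1.053 -0.228  0.    -0.    -0.723]
```

Emit:
{"method": "apply_moves", "body": {"motion": [[0.1, 0, 0, -0.12, 0, 0, 0], [0.1, 0, 0, -0.228, 0, 0, -0.1], [-1, 0.01, -0.11, -0.228, 0, 0, -0.2], [-1, 0.03, -0.22, -0.228, 0, 0, -0.3], [-1, 0.04, -0.33, -0.228, 0, 0, -0.4]]}}

```text
time_s: 22.58
ee_pos: [0.4423, -0.2088, 0.1301]
eef_rot: [2.927, 1.138, 0.002]
wrist_force: [0.2, 0.5, 0.6]
finger_gap: 0.0853
```

```bash
python3 -c "
from h import *
show((.4415,.1545,.13,70))"
```

```text
at 22.575 [ 0.4423 -0.2088  0.1301] yaw 42.5 gap 0.0853 F [0.2421 0.4867 0.5991]
(0.4415, 0.1545, 0.13, 70) -> [ 0.49  -0.537  0.     0.001 -0.    -0.32 ]
```

Emit:
{"method": "apply_moves", "body": {"motion": [[-1, 0.08, -0.09, 0, 0, 0, -0.08], [-1, 0.16, -0.18, 0, 0, 0, -0.16], [-1, 0.24, -0.27, 0, 0, 0, -0.24], [-1, 0.32, -0.36, 0, 0, 0, -0.31], [-1, 0.4, -0.45, 0, 0, 0, -0.31]]}}

```text
time_s: 23.2
ee_pos: [0.4389, 0.0927, 0.1301]
eef_rot: [2.59, 1.777, 0.002]
wrist_force: [0.8, -0.1, -0.2]
finger_gap: 0.0856
```

```bash
python3 -c "
from h import *
show((.4415,.1545,.13,70))"
```

```text
at 23.2 [0.4389 0.0927 0.1301] yaw 68.9 gap 0.0856 F [ 0.763  -0.1082 -0.2255]
(0.4415, 0.1545, 0.13, 70) -> [ 0.117 -0.04   0.     0.001 -0.    -0.013]
```

Emit:
{"method": "apply_moves", "body": {"motion": [[-1, 0.06, -0.02, 0, 0, 0, -0.013], [-1, 0.117, -0.04, 0, 0, 0, -0.013], [-1, 0.117, -0.04, 0, 0, 0, -0.013], [-1, 0.117, -0.04, 0, 0, 0, -0.013], [-1, 0.117, -0.04, 0, 0, 0, -0.013]]}}

```text
time_s: 23.82
ee_pos: [0.4412, 0.1516, 0.1297]
eef_rot: [2.574, 1.8, -0.001]
wrist_force: [-0.4, -0.3, 0.0]
finger_gap: 0.0855
```

```bash
python3 -c "
from h import *
show((.4415,.1545,.005,70))
cv2.imwrite('pics/w6.png',ctrl.camera('wrist')[:,:,::-1])"
```

```text
at 23.825 [0.4412 0.1516 0.1297] yaw 69.9 gap 0.0855 F [-0.3982 -0.2657  0.0027]
(0.4415, 0.1545, 0.005, 70) -> [ 0.006 -0.001  0.249 -0.     0.    -0.001]
```

View pics/w6.png

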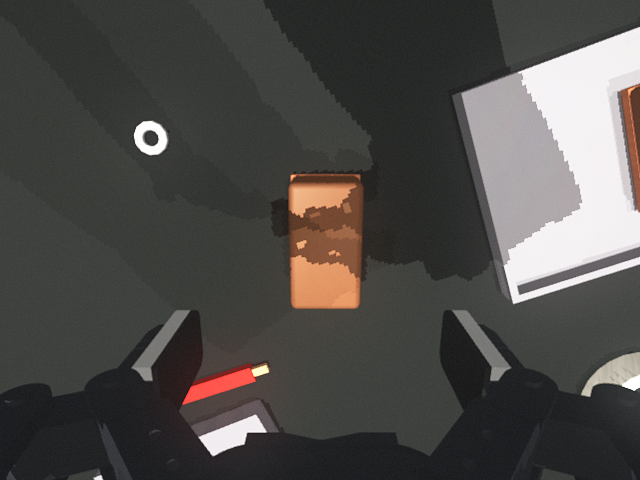

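The block is square to the jaws: its top face spans (290–361, 182–307). I'll grip it and record its length-wise centre from this picture.

```bash
python3 -c "
from h import *
c=w2c('wrist',ctrl.get_obs())
print(px2w(c,326,182,.042),px2w(c,326,307,.042),(px2w(c,326,182,.042)+px2w(c,326,307,.042))/2)"
```

```text
[0.405  0.1684 0.042 ] [0.4779 0.1421 0.042 ] [0.4415 0.1553 0.042 ]
```

Emit:
{"method": "apply_moves", "body": {"motion": [[-1, 0.004, 0, 0.1, 0, 0, 0], [-1, 0.004, 0, 0.2, 0, 0, 0], [-1, 0.004, 0, 0.247, 0, 0, 0], [-1, 0.004, 0, 0.247, 0, 0, 0], [-1, 0.004, 0, 0.247, 0, 0, 0]]}}

```text
time_s: 24.5
ee_pos: [0.443, 0.1544, 0.0072]
eef_rot: [2.574, 1.801, 0.002]
wrist_force: [-0.2, 0.3, 1.1]
finger_gap: 0.0852
```

Emit:
{"method": "apply_moves", "body": {"motion": [[1, 0, 0, 0, 0, 0, 0], [1, 0, 0, 0, 0, 0, 0], [1, 0, 0, 0, 0, 0, 0], [1, 0, 0, 0, 0, 0, 0], [1, 0, 0, 0, 0, 0, 0]]}}

```text
time_s: 25.12
ee_pos: [0.4429, 0.1548, 0.0073]
eef_rot: [2.573, 1.802, 0.003]
wrist_force: [-0.2, -0.6, 6.9]
finger_gap: 0.0438
```

```bash
python3 -c "
from h import *
show((.4583,.3089,.13,0))"
```

```text
at 25.125 [0.4429 0.1548 0.0073] yaw 70.0 gap 0.0438 F [-0.2181 -0.5783  6.8507]
(0.4583, 0.3089, 0.13, 0) -> [ 0.3   -0.076 -0.245  0.001 -0.001  0.815]
```

Emit:
{"method": "apply_moves", "body": {"motion": [[1, 0, 0, -0.12, 0, 0, 0], [1, 0, 0, -0.245, 0, 0, 0.1], [1, 0.1, -0.025, -0.245, 0, 0, 0.21], [1, 0.2, -0.05, -0.245, 0, 0, 0.32], [1, 0.298, -0.076, -0.245, 0, 0, 0.43]]}}

```text
time_s: 25.75
ee_pos: [0.4573, 0.3089, 0.129]
eef_rot: [-3.014, -0.885, -0.001]
wrist_force: [0.9, -0.5, 0.9]
finger_gap: 0.0437
```

```bash
python3 -c "
from h import *
show((.4583,.3075,.13,0))"
```

```text
at 25.75 [0.4573 0.3089 0.129 ] yaw 32.7 gap 0.0437 F [ 0.9193 -0.4792  0.9316]
(0.4583, 0.3075, 0.13, 0) -> [ 0.     0.003 -0.002 -0.    -0.     0.381]
```

Emit:
{"method": "apply_moves", "body": {"motion": [[1, 0, 0.002, 0, 0, 0, 0.12], [1, 0, 0.002, 0, 0, 0, 0.24], [1, 0, 0.002, 0, 0, 0, 0.36], [1, 0, 0.002, 0, 0, 0, 0.381], [1, 0, 0.002, 0, 0, 0, 0.381]]}}

```text
time_s: 26.38
ee_pos: [0.4576, 0.3066, 0.1285]
eef_rot: [3.141, 0.012, -0.001]
wrist_force: [0.2, -0.4, 0.2]
finger_gap: 0.0435
```

Emit:
{"method": "apply_moves", "body": {"motion": [[1, 0, 0, 0, 0, 0, 0], [1, 0, 0, 0, 0, 0, 0]]}}

```text
time_s: 26.62
ee_pos: [0.4578, 0.3066, 0.1288]
eef_rot: [-3.142, -0.01, -0.0]
wrist_force: [0.4, 0.3, -0.7]
finger_gap: 0.0434
```

```bash
python3 -c "
from h import *
show((.4583,.3075,.0135,0))
cv2.imwrite('pics/w7.png',ctrl.camera('wrist')[:,:,::-1])"
```

```text
at 26.625 [0.4578 0.3066 0.1288] yaw 0.3 gap 0.0434 F [ 0.4173  0.3369 -0.6832]
(0.4583, 0.3075, 0.0135, 0) -> [ 0.001 -0.002  0.231 -0.    -0.     0.004]
```

View pics/w7.png

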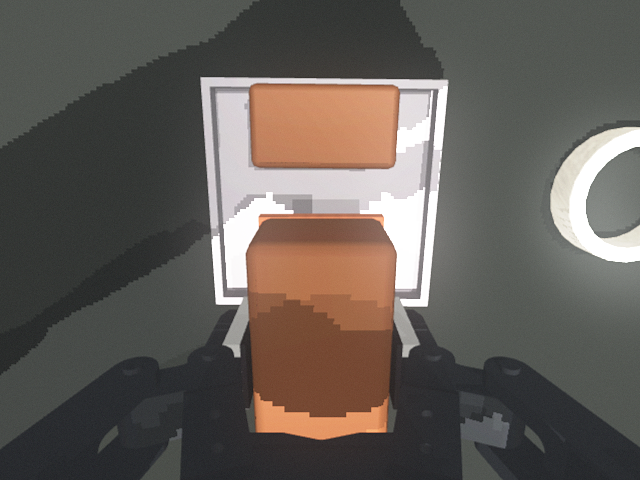

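The tray rim corners are at (202,79), (447,81), (217,304) and (429,304), with the block held level. I'll recheck the tray and sample.

```bash
python3 -c "
from h import *
c=w2c('wrist',ctrl.get_obs())
P=np.array([px2w(c,u,v,.018)[:2] for u,v in((202,79),(447,81),(217,304),(429,304))]);print(P,P.mean(0))
print('sample near edge y',px2w(c,324,166,.047)[:2],'bottom far face of block', px2w(c,321,216,.13)[:2])"
```

```text
[[0.388  0.4028]
 [0.5304 0.4025]
 [0.3871 0.2599]
 [0.5315 0.2608]] [0.4593 0.3315]
sample near edge y [0.459  0.3562] bottom far face of block [0.4574 0.3472]
```

Emit:
{"method": "apply_moves", "body": {"motion": [[1, 0.002, -0.003, 0.1, 0, 0, 0.003], [1, 0.002, -0.003, 0.18, 0, 0, 0.003], [1, 0.002, -0.003, 0.21, 0, 0, 0.003], [1, 0.002, -0.003, 0.229, 0, 0, 0.003], [1, 0.002, -0.003, 0.229, 0, 0, 0.003]]}}

```text
time_s: 27.3
ee_pos: [0.4592, 0.3085, 0.0147]
eef_rot: [-3.141, -0.002, -0.001]
wrist_force: [0.5, 0.6, -0.6]
finger_gap: 0.0435
```

```bash
python3 -c "
from h import *
show((.459,.308,.0135,0))"
```

```text
at 27.3 [0.4592 0.3085 0.0147] yaw 0.1 gap 0.0435 F [ 0.469   0.5646 -0.6248]
(0.459, 0.308, 0.0135, 0) -> [-0.     0.001  0.002 -0.    -0.     0.001]
```

Open (to about 58 mm), rise, then back away to look.

Emit:
{"method": "apply_moves", "body": {"motion": [[1, 0, 0, 0.002, 0, 0, 0], [-0.35, 0, 0, 0.002, 0, 0, 0], [-0.35, 0, 0, 0.002, 0, 0, 0], [-0.35, 0, 0, 0.002, 0, 0, 0], [-0.35, 0, 0, 0.002, 0, 0, 0]]}}

```text
time_s: 27.92
ee_pos: [0.4588, 0.3082, 0.0133]
eef_rot: [-3.142, -0.002, -0.0]
wrist_force: [-1.0, -1.1, 0.2]
finger_gap: 0.0576
```

Emit:
{"method": "apply_moves", "body": {"motion": [[-0.35, 0, 0, -0.1, 0, 0, 0], [-0.35, 0, 0, -0.2, 0, 0, 0], [-0.35, -0.08, 0, -0.32, 0, 0, 0], [-0.35, -0.12, 0, -0.43, 0, 0, 0], [-0.35, -0.12, 0, -0.43, 0, 0, 0]]}}

```text
time_s: 28.55
ee_pos: [0.3997, 0.3098, 0.2335]
eef_rot: [-3.135, -0.004, -0.012]
wrist_force: [-0.4, 0.7, -0.7]
finger_gap: 0.0577
```

```bash
python3 -c "
from h import *
show()
a=ctrl.camera('scene')[130:400,180:540,::-1];cv2.imwrite('pics/end.png',cv2.resize(a,None,fx=2.2,fy=2.2,interpolation=cv2.INTER_CUBIC))
cv2.imwrite('pics/end2.png',ctrl.camera('side')[:,:,::-1])"
```

```text
at 28.55 [0.3997 0.3098 0.2335] yaw 0.1 gap 0.0577 F [-0.3709  0.6624 -0.6963]
```

View pics/end.png

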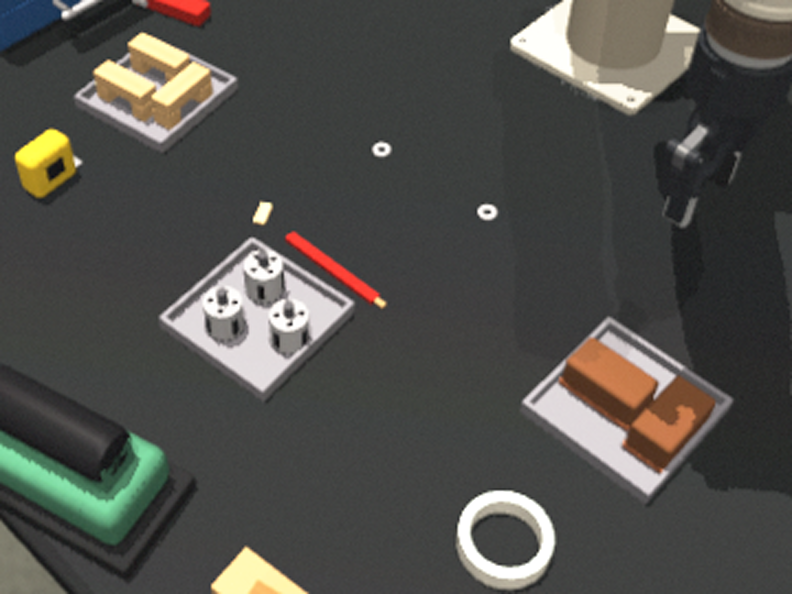

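View pics/end2.png

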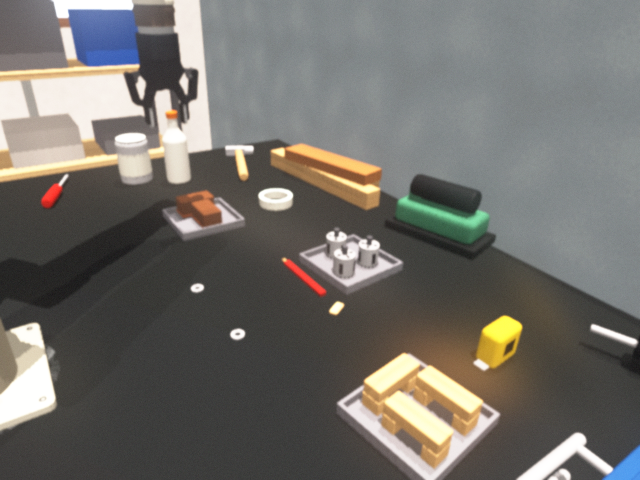

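Both views show every piece upright and flat in its tray. The bystanders have not moved: the measure is at (500,340) and the roll at (276,199) in the side view, as at the start. I'll let the arm settle and hand in.

Emit:
{"method": "apply_moves", "body": {"motion": [[-0.35, 0, 0, 0, 0, 0, 0], [-0.35, 0, 0, 0, 0, 0, 0], [-0.35, 0, 0, 0, 0, 0, 0], [-0.35, 0, 0, 0, 0, 0, 0]]}}

```text
time_s: 29.15
ee_pos: [0.3987, 0.3079, 0.2275]
eef_rot: [3.141, 0.001, -0.002]
wrist_force: [-0.2, 0.0, -0.8]
finger_gap: 0.058
```

```bash
python3 -c "
from h import *
show();print(ctrl.sign_off())"
```

```text
at 29.15 [0.3987 0.3079 0.2275] yaw 0.0 gap 0.058 F [-0.1885  0.0198 -0.8119]
the job is handed in; nothing more can be done
None
```

All five pieces are in the trays with their like: both hole saws, both pull handles and the sanding block. I handed the job in at 29 s of the 128 s allowed.

- **Final pictures:** the last scene and side views show every piece upright on its tray floor, with none on top of another. The tape roll and tape measure are where they were at the start, and the arm stands clear of everything.
- **Forces:** wrist readings taken between moves never passed about 7 N.
- **Placement:** the loose handles and block lie crosswise to their samples, which left room for the fingers. The block has the tightest fit, planned with about 5 mm to the sample on one side and the tray wall on the other. I judged it flat from those pictures, not by a separate measurement.
- **Measurements:** repeat sightings of the handle and block trays agreed to within about 1 mm. The saw tray was partly hidden by the fingers, and its position agreed with the scene camera to about 1 mm. Coarse first readings of the handles from the scene camera were 6–12 mm off, so I used the closer wrist-camera values instead. No check failed.

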